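# Sweep the used tube caps into the collecting tray

## Task

Clear the lab bench: with closed fingers, sweep the three loose orange tube caps along the bench through the open side of the low white tray, until each lies flat and wholly inside the tray. Only push them, never pick one up, and leave the brown vials and the wash bottle standing where they are. Finish with the hand clear of everything.

Things in the scene. Friction and masses are not known exactly. Their poses are not given: they have to be found in the camera images.
- cap_a: Orange screw cap of a sample tube, a disc 34 mm in diameter and 16 mm high with a ribbed side, about 12 g, loose, lying flat on the bench and free to slide; origin at the centre of its underside.
- cap_b: Orange screw cap of a sample tube, a disc 34 mm in diameter and 16 mm high with a ribbed side, about 12 g, loose, lying flat on the bench and free to slide; origin at the centre of its underside.
- cap_c: Orange screw cap of a sample tube, a disc 34 mm in diameter and 16 mm high with a ribbed side, about 12 g, loose, lying flat on the bench and free to slide; origin at the centre of its underside.
- tray: Low white tray fixed to the bench, 158 mm along x, 120 mm along y; origin at the centre of its underside, z up. Walls 4 mm thick, 22 mm high on three sides (x = -77, x = +77, y = -58 mm); the side y = +60 mm is open (150 mm wide) and faces the caps. Floor 2 mm thick from the back wall to y = +45 mm, then a smooth ramp down to the bench at y = +60 mm, up which pushed caps slide.
- vial_a: Brown sample vial with a white cap and a narrow white label band, standing upright, 28 mm in diameter and 58 mm high, about 50 g, loose; origin at the centre of its underside. Not to be disturbed. It stands in line among the caps.
- vial_b: Brown sample vial with a white cap and a narrow white label band, standing upright, 28 mm in diameter and 58 mm high, about 50 g, loose; origin at the centre of its underside. Not to be disturbed. It stands behind the caps, away from the tray.
- wash_bottle: White squeeze wash bottle with a blue band and a bent spout, standing upright, 68 mm in diameter, 203 mm high, about 350 g, loose; origin at the centre of its underside; the spout points along its -x. Not to be disturbed. (A fixed grey instrument 210 mm high stands out of the way, 50 mm or more beyond the tray.)

How it is judged:
By the outcome, as a careful person would: the job done as asked, in the order asked, and still so for the second after the job is handed in, with the robot touching nothing.
It also fails if it takes over 56 s, if anything falls off the work surface, if the arm or the gripper's body presses on something with over 40 N, if the wrist force passes 120 N, or if a joint passes its speed limit or range.

## Robot

A 6-joint arm with a two-finger parallel gripper is mounted at the origin on the work surface. World frame = base frame: x ahead of the robot, y to its left, z up, the work surface at z = 0. Lengths are in m, angles in degrees, forces in N, time in s.
With the tool pointing down it reaches from about 0.25 to 0.725 m from the base axis. Payload 9.7 kg.
Tool frame: the origin (TCP) lies between the finger pads; the fingertips stand bot.tcp_to_tips ahead of it and the grasp point (between the pads) lies 2 mm behind it (bot.tcp_to_tips is the distance from the TCP to the fingertips, in m); z points along the fingers, y is the line along which they close (so a half turn about z gives the same grasp; the last joint's range is limited). The gripper opens to 85 mm and grips with 20 to 120 N. Pads are 22 mm wide; open, the fingers measure 114 mm over their backs; the gripper's body (76 mm by 85 mm) begins 54 mm behind the grasp point. The pads swing forward as they close: fully open they stand 13 mm farther back than shut.
Start: joints at [72.995, 4.979, 10.078, 95.1, 0, 90], TCP at [0.161, 0.526, 0.248] pointing down, gripper open.
Joint ranges: [-179.16, 179.16], [-48.56, 103.87], [-65.8, 70.77], [-126.05, 130.52], [-82.76, 87.17], [-180, 180]. Speed limits (degrees/s): [127.2, 127.2, 147.25, 180, 180, 180].

## Interface

Orientations are given as [roll, pitch, yaw] about the fixed x, y, z axes, in that order (R = Rz(yaw) Ry(pitch) Rx(roll)).
In Python, from workcell import sensors, camera, camera_params, bot gives the robot as it stands.
- The arm moves only by the tool apply_moves, never from a script. Its argument "motion" is a list of rows, each an object with "jaw": the opening, from -1 (shut) to 1 (fully open); "xyz": the shift along the tool's x, y, z in mm, a list of three; "twist": the turn about the tool's z in rad. A call has 1 to 5 rows; each row is the pose to reach, as a shift and turn from the pose commanded when the call began, along the tool's axes at that moment; what a row does not reach only later rows make up. A row lasts 1/8 s, in which the tool goes at most 62.5 mm and 10.7 degrees, less where a joint would pass 70% of its speed; a pose out of reach is approached as far as the arm can. A call with a gripper value outside its range is refused whole. The fingers move at their own pace and stop on an object; "grip_force" is the grip in N (left out, the last holds). Time passes only in rows, so rows that repeat a pose let the fingers close. It gives the time, the measured TCP pose, the force, the opening and the grip force at its end, in the units of the state.
- sensors.get_obs(): the state, without advancing time (a new reading comes with each control period).
- camera(name): name is "scene" or "top" or "wrist"; returns (picture, depth): 384x512x3 uint8, red, green, blue; 384x512 float32, m along the optical axis (not along the pixel's ray), 0 where there is no reading.
- camera_params(name): a dict with "mtx" (3x3 intrinsics, pixels), "k1" (the pictures are not rectified: a ray, as slopes to the right and down, at radius r is drawn at 1 + k1 r^2 times it, then the intrinsics apply), "rvec" (rotation vector, rad) and "tvec" (3), from world to camera coordinates, as OpenCV has them. Camera axes: x right, y down, z forward; pixel columns grow to the right and rows downward; lengths in m; the calibration is good to about 2 mm. A picture is of the moment at which its call begins: read the wrist's pose just before it. camera_params takes no time and is no camera call; for the wrist camera it gives the pose at the moment of the call.
- bot.job_done(): hands the job in; it is judged then, once.
The state is a dict: "time": time; "q": joint angles; "qd": joint speeds; "joint_efforts": joint torques, N m; "ee_pos": TCP position; "tcp_rot": TCP orientation; "wrist_force": force on the tool from outside, world axes, zero at the start; "torque": the same for the moment, N m; "opening": finger opening in m; "grasp_force": force on a finger pad.
Only numpy, scipy, OpenCV 4.12 (cv2) and the standard library are available. Lean on these libraries where they do the work, as an engineer would, in place of code of your own. Each camera call takes 0.05 s, during which the arm holds its last target. There are 200 camera calls.

## Working session

There is one attempt and no reset: what is moved stays moved. The work goes in short steps, Python scripts to look and compute and a tool call to move; the robot and the scene stay as the last step left them, time stands still between calls to the robot, and variables do not carry over. Pictures are saved under pics/ and viewed, at most 10 in all, crops included, and the job is handed in when it is done.

Besides the shell and the picture viewer there is one more tool, called after "Emit:" in YAML: its name, and indented under it one key for each argument. apply_moves: Moves the arm, as the interface text tells. Its arguments: {"type":"object","properties":{"motion":{"type":"array","items":{"type":"object","properties":{"jaw":{"type":"number"},"xyz":{"type":"array","items":{"type":"number"}},"twist":{"type":"number"}}}},"grip_force":{"type":"number"}},"required":["motion"]}

```bash
mkdir -p pics
cat > h.py <<'E'
import numpy as np, cv2
from workcell import sensors, camera, camera_params, bot
def toworld(name,uv,z,p=None):
    p=p or camera_params(name); K=np.array(p["mtx"]); R=cv2.Rodrigues(np.array(p["rvec"],float))[0]; t=np.array(p["tvec"],float).ravel()
    k=np.array([p["k1"],0,0,0,0],float)
    n=cv2.undistortPoints(np.array(uv,float).reshape(-1,1,2),K,k).reshape(-1,2)
    d=np.c_[n,np.ones(len(n))]@R; c=-R.T@t
    return c+d*((z-c[2])/d[:,2])[:,None]
def depthpts(name,dep,uv,p=None):
    p=p or camera_params(name); K=np.array(p["mtx"]); R=cv2.Rodrigues(np.array(p["rvec"],float))[0]; t=np.array(p["tvec"],float).ravel()
    uv=np.array(uv,float).reshape(-1,2)
    n=cv2.undistortPoints(uv.reshape(-1,1,2),K,np.array([p["k1"],0,0,0,0],float)).reshape(-1,2)
    z=dep[uv[:,1].astype(int),uv[:,0].astype(int)]
    return (np.c_[n,np.ones(len(n))]*z[:,None]-t)@R
def blobs(mask,amin=40):
    n,l,s,c=cv2.connectedComponentsWithStats(mask.astype(np.uint8))
    return [(s[i],c[i],l==i) for i in range(1,n) if s[i,4]>amin]
def orange(im):
    h=cv2.cvtColor(im,cv2.COLOR_RGB2HSV); return cv2.inRange(h,(5,150,120),(22,255,255))>0
E
python3 - <<'E'
from h import *
o=sensors.get_obs(); print(o["time"],o["ee_pos"],o["tcp_rot"],bot.tcp_to_tips)
for n in("top","scene"):
    im,d=camera(n); np.savez(f"{n}0.npz",im=im,d=d); cv2.imwrite(f"pics/{n}0.png",im[:,:,::-1])
    for s,c,m in blobs(orange(im)):
        ys,xs=np.nonzero(m); P=depthpts(n,d,np.c_[xs,ys]); print(n,s,c.round(1),toworld(n,[c],.016).round(4),P.mean(0).round(4),P.min(0).round(3),P.max(0).round(3))
E
```

```text
0.0 [0.16083321 0.52573772 0.2475764 ] [-1.79923149e+02  1.92250750e-03  1.62992201e+02] 0.017
top [206 173  16  15  65] [213.5 180.2] [[0.6059 0.1145 0.016 ]] [0.6067 0.1151 0.0064] [ 0.59   0.097 -0.005] [0.625 0.134 0.019]
top [214 202  16  15  42] [219.  206.9] [[0.5428 0.1002 0.016 ]] [0.5431 0.0984 0.0545] [ 0.521  0.054 -0.004] [0.555 0.113 1.053]
top [227 228  16  16  58] [233.8 235.2] [[0.4767 0.0638 0.016 ]] [0.478  0.0636 0.0428] [ 0.457  0.044 -0.004] [0.521 0.08  1.053]
scene [232  10  63  16 470] [263.4  16.8] [[-0.613  -0.7685  0.016 ]] [-0.2833 -0.5484  0.1092] [-1.084 -1.027 -0.089] [1.215 0.457 0.531]
scene [299 177  19  16 256] [307.9 184.1] [[0.483  0.0692 0.016 ]] [0.4776 0.0663 0.0124] [ 0.429  0.032 -0.002] [1.215 0.457 0.531]
scene [297 195  20  18 293] [306.6 203.3] [[0.5431 0.1003 0.016 ]] [0.5386 0.0979 0.0127] [ 0.492  0.066 -0.002] [1.215 0.457 0.531]
scene [278 216  30  20 342] [296.5 225.6] [[0.6131 0.1197 0.016 ]] [0.6175 0.1223 0.02  ] [ 0.566  0.086 -0.002] [1.215 0.457 0.531]
```

View pics/top0.png

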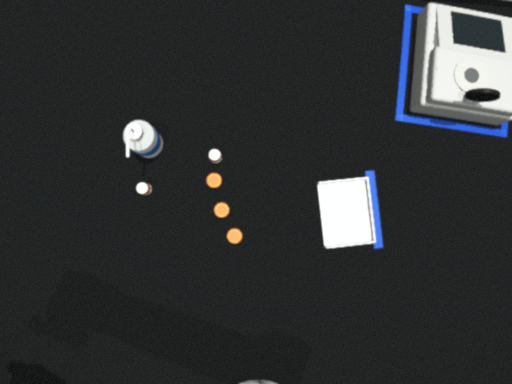

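View pics/scene0.png

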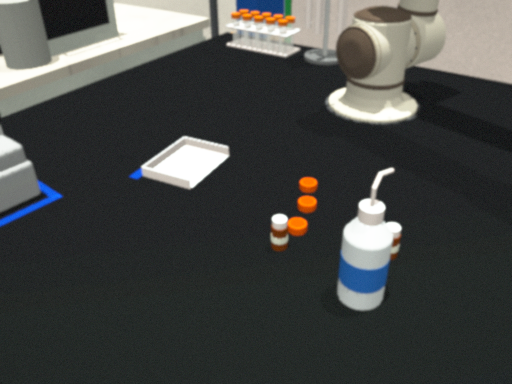

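The top view shows the caps at px (213,180), (221,210) and (234,236), vials at (214,156) and (144,188), the bottle at (143,139), and the tray at about (348,212) with its open side to the left (+y). The scene view agrees. I'll measure the tray, vials and bottle next.

Run:
```python
from h import *
D=np.load("top0.npz"); im,d=D["im"],D["d"]
h=cv2.cvtColor(im,cv2.COLOR_RGB2HSV)
w=(h[...,1]<60)&(h[...,2]>110)
for s,c,m in blobs(w,25):
    if s[0]>390 or s[1]>300: continue
    ys,xs=np.nonzero(m); P=depthpts("top",d,np.c_[xs,ys])
    print(s,c.round(1),np.median(P,0).round(4),"zmax",np.percentile(P[:,2],95).round(3),"vialcap@58",toworld("top",[c],.058).round(3))
    if s[4]>1000:
        r=cv2.minAreaRect(np.c_[xs,ys].astype(np.float32)); print("rect",r, toworld("top",cv2.boxPoints(r),.01).round(4).tolist())
S=cv2.cvtColor(im,cv2.COLOR_RGB2HSV); m=cv2.inRange(S,(3,110,70),(24,255,255))>0
for s,c,mm in blobs(m,20):
    if s[1]<300: print("cap?",s,c.round(1),toworld("top",[c],.014).round(4))
cr=cv2.resize(im[120:270,120:400],None,fx=2.8,fy=2.8,interpolation=cv2.INTER_CUBIC); cv2.imwrite("pics/crop0.png",cr[:,:,::-1])
```

```text
[123 119  34  39 940] [138.6 136.8] [0.6846 0.2678 0.1265] zmax 0.198 vialcap@58 [[0.699 0.287 0.058]]
[146 140  17  17  41] [156.1 150.8] [0.6705 0.2504 0.0209] zmax 0.028 vialcap@58 [[0.668 0.245 0.058]]
[208 148  14  15 142] [214.4 154.8] [0.6623 0.1117 0.056 ] zmax 0.06 vialcap@58 [[0.661 0.111 0.058]]
[ 317  176   59   73 3586] [345.8 212.3] [ 0.5352 -0.2058  0.0017] zmax 0.021 vialcap@58 [[ 0.535 -0.192  0.058]]
rect ((345.8197326660156, 212.21365356445312), (68.49100494384766, 52.706233978271484), 83.51692199707031) [[0.6089, -0.1305, 0.01], [0.626, -0.2589, 0.01], [0.4617, -0.2785, 0.01], [0.4462, -0.1508, 0.01]]
[136 182  12  13 125] [141.5 187.6] [0.5821 0.2768 0.0564] zmax 0.06 vialcap@58 [[0.582 0.276 0.058]]
cap? [205 172  18  17 232] [213.6 179.8] [[0.6069 0.1144 0.014 ]]
cap? [213 201  17  17 231] [221.1 209.4] [[0.537  0.0951 0.014 ]]
cap? [226 227  17  18 234] [234.  235.4] [[0.476  0.0633 0.014 ]]
```

View pics/crop0.png

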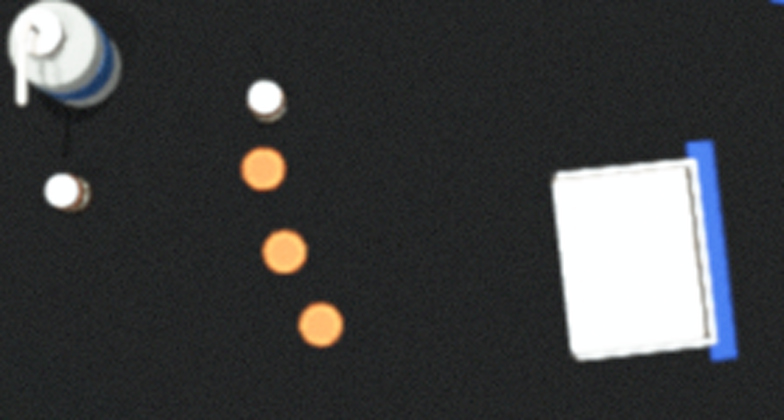

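The crop confirms it. In world coordinates:

| Object | Position (m) |
|---|---|
| Cap A | (.607, .114) |
| Cap B | (.537, .095) |
| Cap C | (.476, .063) |
| Vial_a | (.661, .111) |
| Vial_b | (.582, .277) |
| Tray | centre (.536, -.205), yaw about 7° |

I'll close the fingers and go to a point behind cap C, which I push first.

Emit:
apply_moves:
  motion:
    - {"jaw": -1,"xyz": [-84,-62,0],"twist": 0.18}
    - {"jaw": -1,"xyz": [-130,-95,0],"twist": 0.36}
    - {"jaw": -1,"xyz": [-175,-128,0],"twist": 0.54}
    - {"jaw": -1,"xyz": [-220,-161,0],"twist": 0.72}
    - {"jaw": -1,"xyz": [-265,-194,0],"twist": 0.9}
  grip_force: 30

```text
time: 0.72
ee_pos: [0.3487, 0.2739, 0.2481]
tcp_rot: [180.0, 0.0, 111.1]
wrist_force: [0.7, 0.5, 0.8]
opening: 0.0003
grasp_force: 0.0
```

Emit:
apply_moves:
  motion:
    - {"jaw": -1,"xyz": [-47,13,30],"twist": 0.11}
    - {"jaw": -1,"xyz": [-94,26,60],"twist": 0.22}
    - {"jaw": -1,"xyz": [-140,39,90],"twist": 0.332}
    - {"jaw": -1,"xyz": [-187,52,120],"twist": 0.332}
    - {"jaw": -1,"xyz": [-187,52,150],"twist": 0.332}

```text
time: 1.35
ee_pos: [0.4658, 0.1181, 0.0968]
tcp_rot: [-180.0, 0.0, 92.2]
wrist_force: [0.0, 0.2, -0.1]
opening: 0.0001
grasp_force: 0.0
```

Emit:
apply_moves:
  motion:
    - {"jaw": -1,"xyz": [0,0,0],"twist": 0}
    - {"jaw": -1,"xyz": [0,0,0],"twist": 0}

```text
time: 1.6
ee_pos: [0.4648, 0.121, 0.0994]
tcp_rot: [180.0, -0.0, 92.4]
wrist_force: [-0.0, 0.5, 0.0]
opening: 0.0001
grasp_force: 0.0
```

Run:
```python
from h import *
for i,n in enumerate(("scene","top")):
    im,d=camera(n); cv2.imwrite(f"pics/{n}1.png",cv2.resize(im[(60,120)[i]:(260,270)[i],200:400],None,fx=3,fy=3,interpolation=cv2.INTER_CUBIC)[:,:,::-1])
o=sensors.get_obs();print(o["time"],o["ee_pos"],o["tcp_rot"],o["q"])
```

```text
1.7 [0.4651932  0.12131058 0.09983039] [ 1.79880523e+02 -2.63637000e-02  9.24686592e+01] [ 1.46154269e+01 -4.90552695e+00 -1.62249739e+01  7.85582035e+01
  6.33468151e-04  1.02146796e+02]
```

View pics/scene1.png

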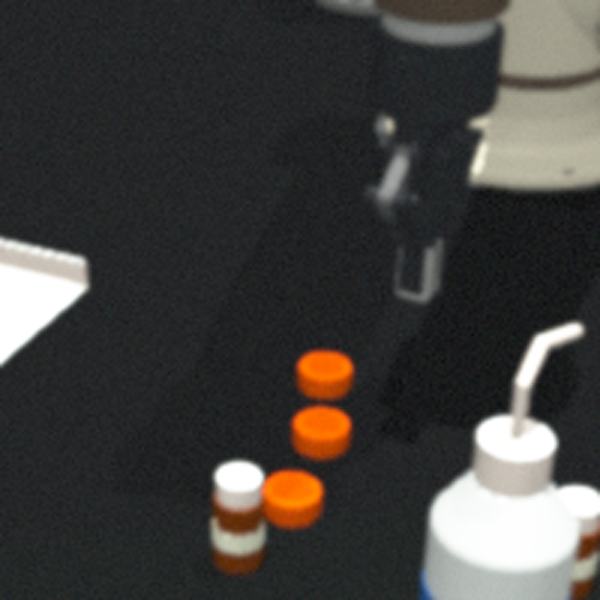

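The picture shows the closed fingers hovering behind cap C as a slim rectangular block, with the knuckles only widening higher up. I'll descend and push C.

Emit:
apply_moves:
  motion:
    - {"jaw": -1,"xyz": [0,8.5,38],"twist": 0}
    - {"jaw": -1,"xyz": [0,8.5,77],"twist": 0}
    - {"jaw": -1,"xyz": [-10,8.5,77],"twist": 0}
    - {"jaw": -1,"xyz": [-25,8.5,77],"twist": 0}
    - {"jaw": -1,"xyz": [-45,8.5,77],"twist": 0}

```text
time: 2.33
ee_pos: [0.476, 0.0753, 0.0232]
tcp_rot: [179.9, -0.0, 92.4]
wrist_force: [0.2, 0.3, -0.7]
opening: -0.0001
grasp_force: 0.0
```

Emit:
apply_moves:
  motion:
    - {"jaw": -1,"xyz": [-22,0,0],"twist": 0}
    - {"jaw": -1,"xyz": [-44,0,0],"twist": 0}
    - {"jaw": -1,"xyz": [-66,0,0],"twist": 0}
    - {"jaw": -1,"xyz": [-86,0,0],"twist": 0}
    - {"jaw": -1,"xyz": [-100,0,0],"twist": 0}

```text
time: 2.95
ee_pos: [0.48, -0.0254, 0.0229]
tcp_rot: [179.9, 0.0, 92.4]
wrist_force: [-0.3, 0.8, -0.9]
opening: -0.0001
grasp_force: 0.1
```

```bash
cat > see.py <<'E'
from h import *
import sys
o=sensors.get_obs();print(round(o["time"],2),np.round(o["ee_pos"],4),np.round(o["tcp_rot"],1))
ux=np.array([.993,.118]);uy=np.array([-.118,.993]);c0=np.array([.5357,-.2047])
for n in("top","scene"):
    im,d=camera(n); m=cv2.inRange(cv2.cvtColor(im,cv2.COLOR_RGB2HSV),(3,110,70),(24,255,255))>0
    for s,c,mm in blobs(m,20):
        if 100<s[1]<300:
            w=toworld(n,[c],.014 if n=="top" else .010)[0]
            if w[1]<.2: print(n,s,w[:2].round(4),"loc",np.round([(w[:2]-c0)@ux,(w[:2]-c0)@uy],4))
    if len(sys.argv)>1 and n in sys.argv[1]: cv2.imwrite(f"pics/{sys.argv[1]}.png",cv2.resize(im[100:300,100:400],None,fx=2.6,fy=2.6,interpolation=cv2.INTER_CUBIC)[:,:,::-1])
E
python3 see.py
```

```text
2.95 [ 0.48   -0.0254  0.0229] [179.9   0.   92.4]
top [206 172  17  17 217] [0.6072 0.1143] loc [0.1086 0.3083]
top [213 202  17  16 221] [0.5369 0.095 ] loc [0.0366 0.2974]
scene [248 161  16  17 229] [ 0.4827 -0.0558] loc [-0.0351  0.1541]
scene [297 194  21  20 342] [0.5359 0.0967] loc [0.0357 0.2993]
scene [270 216  39  22 501] [0.614  0.1127] loc [0.1152 0.306 ]
scene [271 243  17   8  80] [0.6732 0.1213] loc [0.175  0.3075]
```

Emit:
apply_moves:
  motion:
    - {"jaw": -1,"xyz": [-15,0,0],"twist": 0}
    - {"jaw": -1,"xyz": [-35,0,0],"twist": 0}
    - {"jaw": -1,"xyz": [-57,0,0],"twist": 0}
    - {"jaw": -1,"xyz": [-78,0,0],"twist": 0}
    - {"jaw": -1,"xyz": [-95,0,0],"twist": 0}

```text
time: 3.68
ee_pos: [0.4833, -0.1198, 0.0214]
tcp_rot: [180.0, 0.0, 92.4]
wrist_force: [0.2, -0.2, 0.0]
opening: 0.0001
grasp_force: 0.0
```

Emit:
apply_moves:
  motion:
    - {"jaw": -1,"xyz": [-18,0,0],"twist": 0}
    - {"jaw": -1,"xyz": [-36,0,0],"twist": 0}
    - {"jaw": -1,"xyz": [-54,0,0],"twist": 0}
    - {"jaw": -1,"xyz": [-68,0,0],"twist": 0}
    - {"jaw": -1,"xyz": [-77,0,0],"twist": 0}

```text
time: 4.3
ee_pos: [0.4865, -0.1967, 0.0212]
tcp_rot: [-180.0, -0.0, 92.4]
wrist_force: [0.8, 0.6, -0.7]
opening: -0.0
grasp_force: 0.1
```

Emit:
apply_moves:
  motion:
    - {"jaw": -1,"xyz": [0,0,0],"twist": 0}
    - {"jaw": -1,"xyz": [20,0,0],"twist": 0}
    - {"jaw": -1,"xyz": [30,0,-30],"twist": 0}
    - {"jaw": -1,"xyz": [40,0,-70],"twist": 0}
    - {"jaw": -1,"xyz": [60,0,-85],"twist": 0}

```text
time: 4.92
ee_pos: [0.4847, -0.1344, 0.1086]
tcp_rot: [179.8, 0.0, 92.4]
wrist_force: [-0.8, 0.2, -1.3]
opening: -0.0
grasp_force: 0.0
```

```bash
python3 see.py scene2
```

```text
4.92 [ 0.4847 -0.1344  0.1086] [179.8   0.   92.4]
top [206 172  17  17 218] [0.6072 0.1142] loc [0.1086 0.3082]
top [213 202  17  16 220] [0.5368 0.0949] loc [0.0365 0.2974]
scene [187 143  14  12 149] [ 0.4829 -0.2274] loc [-0.0551 -0.0163]
scene [296 194  22  20 348] [0.5358 0.0967] loc [0.0356 0.2992]
scene [270 216  39  22 503] [0.6142 0.1128] loc [0.1154 0.306 ]
scene [271 243  17   8  83] [0.6734 0.1213] loc [0.1752 0.3074]
```

View pics/scene2.png

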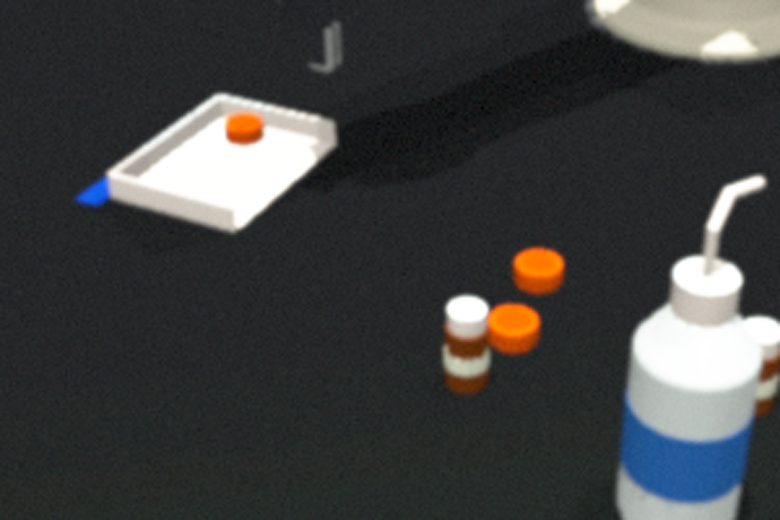

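C lies flat inside the tray near its left wall (crop px 243,127), and everything else is undisturbed. Next is B.

Emit:
apply_moves:
  motion:
    - {"jaw": -1,"xyz": [45,11,0],"twist": 0.02}
    - {"jaw": -1,"xyz": [95,23,0],"twist": 0.04}
    - {"jaw": -1,"xyz": [150,36,0],"twist": 0.06}
    - {"jaw": -1,"xyz": [205,49,0],"twist": 0.075}
    - {"jaw": -1,"xyz": [255,61,0],"twist": 0.075}

```text
time: 5.65
ee_pos: [0.5335, 0.1239, 0.1047]
tcp_rot: [-179.9, 0.0, 88.2]
wrist_force: [0.9, -0.9, 0.0]
opening: 0.0001
grasp_force: 0.0
```

Emit:
apply_moves:
  motion:
    - {"jaw": -1,"xyz": [17,4,0],"twist": 0}
    - {"jaw": -1,"xyz": [17,4,0],"twist": 0}

```text
time: 5.9
ee_pos: [0.5382, 0.1392, 0.105]
tcp_rot: [-179.9, 0.0, 88.2]
wrist_force: [-0.5, -0.4, 0.6]
opening: 0.0
grasp_force: 0.0
```

```bash
python3 -c "
from h import *
o=sensors.get_obs();print(o['time'],o['ee_pos'],o['tcp_rot'])"
```

```text
5.9 [0.53818862 0.13917606 0.10498829] [-1.79895835e+02  4.07295342e-02  8.82297579e+01]
```

Emit:
apply_moves:
  motion:
    - {"jaw": -1,"xyz": [0,0,40],"twist": 0}
    - {"jaw": -1,"xyz": [0,0,82],"twist": 0}
    - {"jaw": -1,"xyz": [-8,0,82],"twist": 0}
    - {"jaw": -1,"xyz": [-22,0,82],"twist": 0}
    - {"jaw": -1,"xyz": [-42,0,82],"twist": 0}

```text
time: 6.52
ee_pos: [0.5384, 0.095, 0.0264]
tcp_rot: [179.8, -0.0, 88.1]
wrist_force: [-0.2, -0.1, 0.2]
opening: -0.0003
grasp_force: 0.0
```

Emit:
apply_moves:
  motion:
    - {"jaw": -1,"xyz": [-22,0,0],"twist": 0}
    - {"jaw": -1,"xyz": [-45,0,0],"twist": 0}
    - {"jaw": -1,"xyz": [-68,0,0],"twist": 0}
    - {"jaw": -1,"xyz": [-90,0,0],"twist": 0}
    - {"jaw": -1,"xyz": [-107,0,0],"twist": 0}

```text
time: 7.15
ee_pos: [0.5343, -0.0125, 0.0257]
tcp_rot: [179.9, 0.0, 88.0]
wrist_force: [0.3, 0.4, 0.3]
opening: -0.0003
grasp_force: 0.0
```

```bash
python3 see.py
```

```text
7.15 [ 0.5343 -0.0125  0.0257] [179.9   0.   88. ]
top [206 172  16  17 216] [0.6072 0.1144] loc [0.1086 0.3084]
top [348 226  14  14 145] [ 0.4872 -0.2253] loc [-0.0506 -0.0147]
scene [187 143  14  12 145] [ 0.4832 -0.2271] loc [-0.0547 -0.0161]
scene [238 173  17  18 241] [ 0.535  -0.0442] loc [0.0182 0.1594]
scene [270 216  39  22 504] [0.6142 0.1128] loc [0.1154 0.306 ]
scene [271 243  17   9  87] [0.6734 0.1215] loc [0.1753 0.3077]
```

Emit:
apply_moves:
  motion:
    - {"jaw": -1,"xyz": [-15,0,2],"twist": 0}
    - {"jaw": -1,"xyz": [-36,0,2],"twist": 0}
    - {"jaw": -1,"xyz": [-58,0,2],"twist": 0}
    - {"jaw": -1,"xyz": [-80,0,2],"twist": 0}
    - {"jaw": -1,"xyz": [-98,0,2],"twist": 0}

```text
time: 7.88
ee_pos: [0.5305, -0.1094, 0.0222]
tcp_rot: [-180.0, 0.0, 88.1]
wrist_force: [-0.0, 0.7, -0.3]
opening: -0.0002
grasp_force: 0.0
```

Emit:
apply_moves:
  motion:
    - {"jaw": -1,"xyz": [-20,0,0],"twist": 0}
    - {"jaw": -1,"xyz": [-40,0,0],"twist": 0}
    - {"jaw": -1,"xyz": [-60,0,0],"twist": 0}
    - {"jaw": -1,"xyz": [-76,0,0],"twist": 0}
    - {"jaw": -1,"xyz": [-86,0,0],"twist": 0}

```text
time: 8.5
ee_pos: [0.5278, -0.1955, 0.0223]
tcp_rot: [-180.0, -0.0, 88.1]
wrist_force: [-0.5, 0.0, -0.1]
opening: 0.0004
grasp_force: 0.1
```

Emit:
apply_moves:
  motion:
    - {"jaw": -1,"xyz": [0,0,0],"twist": 0}
    - {"jaw": -1,"xyz": [20,0,0],"twist": 0}
    - {"jaw": -1,"xyz": [30,0,-30],"twist": 0}
    - {"jaw": -1,"xyz": [40,0,-75],"twist": 0}
    - {"jaw": -1,"xyz": [60,0,-105],"twist": 0}

```text
time: 9.12
ee_pos: [0.5301, -0.1328, 0.1294]
tcp_rot: [179.9, 0.0, 88.1]
wrist_force: [0.5, -1.1, -0.7]
opening: -0.0001
grasp_force: 0.0
```

```bash
python3 see.py scene3
```

```text
9.12 [ 0.5301 -0.1328  0.1294] [179.9   0.   88.1]
top [206 172  16  16 214] [0.6072 0.1145] loc [0.1087 0.3085]
scene [176 143  25  20 286] [ 0.5039 -0.2254] loc [-0.034  -0.0168]
scene [271 216  38  22 502] [0.6141 0.1129] loc [0.1153 0.3062]
scene [271 243  17   8  89] [0.6734 0.1212] loc [0.1752 0.3074]
```

View pics/scene3.png

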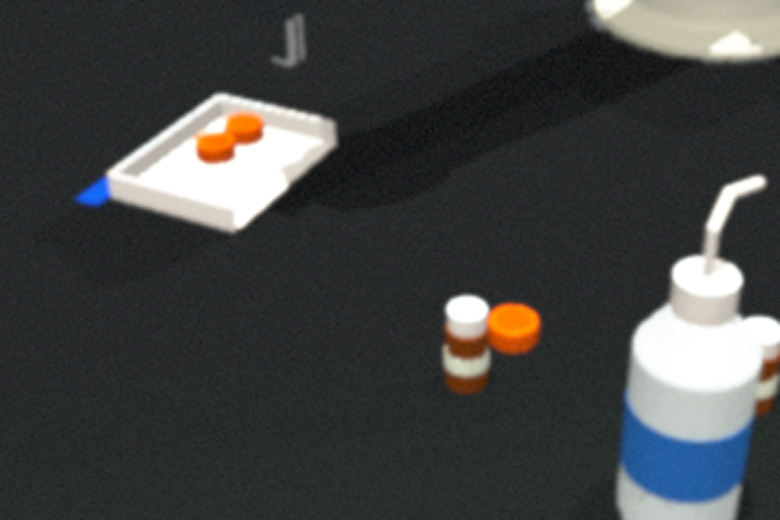

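B lies flat in the tray beside C (crop px 215,148). For A, a quarter turn keeps the wide knuckles away from vial_a. First I'll check the spout and the wrist camera's offset.

Run:
```python
from h import *
print("spout",toworld("top",[[127.5,155.5]],.2).round(3),"bottle top",toworld("top",[[135,132]],.19).round(3))
p=camera_params("wrist");R=cv2.Rodrigues(np.array(p["rvec"],float))[0];C=-R.T@np.array(p["tvec"],float).ravel()
o=sensors.get_obs();y=np.radians(o["tcp_rot"][2]);d=C-o["ee_pos"]
print("cam in tool x,y,z",d@[np.cos(y),np.sin(y),0],d@[np.sin(y),-np.cos(y),0],-d[2],o["ee_pos"],o["tcp_rot"])
```

```text
spout [[0.636 0.274 0.2  ]] bottle top [[0.685 0.263 0.19 ]]
cam in tool x,y,z 0.06729794769830423 -0.0008662876638565887 -0.12583348819907822 [ 0.53132403 -0.13197821  0.13120218] [1.79687410e+02 3.03826770e-02 8.82650861e+01]
```

Emit:
apply_moves:
  motion:
    - {"jaw": -1,"xyz": [30,7,0],"twist": 0.166}
    - {"jaw": -1,"xyz": [60,14,0],"twist": 0.332}
    - {"jaw": -1,"xyz": [90,22,0],"twist": 0.498}
    - {"jaw": -1,"xyz": [120,29,0],"twist": 0.664}
    - {"jaw": -1,"xyz": [150,36,0],"twist": 0.83}

```text
time: 9.85
ee_pos: [0.5703, 0.0163, 0.1263]
tcp_rot: [-180.0, 0.0, 40.3]
wrist_force: [-0.1, -0.7, -0.3]
opening: 0.0002
grasp_force: 0.0
```

Emit:
apply_moves:
  motion:
    - {"jaw": -1,"xyz": [14,-9,0],"twist": 0.166}
    - {"jaw": -1,"xyz": [28,-19,0],"twist": 0.332}
    - {"jaw": -1,"xyz": [45,-30,0],"twist": 0.498}
    - {"jaw": -1,"xyz": [65,-44,0],"twist": 0.664}
    - {"jaw": -1,"xyz": [90,-61,0],"twist": 0.833}

```text
time: 10.48
ee_pos: [0.6021, 0.042, 0.1262]
tcp_rot: [-176.4, 0.3, 2.4]
wrist_force: [-0.3, -0.2, 0.4]
opening: -0.0001
grasp_force: 0.0
```

Emit:
apply_moves:
  motion:
    - {"jaw": -1,"xyz": [0,0,0],"twist": 0}
    - {"jaw": -1,"xyz": [0,0,0],"twist": 0}

```text
time: 10.72
ee_pos: [0.6019, 0.0406, 0.1266]
tcp_rot: [-176.5, 0.3, 2.3]
wrist_force: [-0.4, 0.0, 0.6]
opening: 0.0001
grasp_force: 0.0
```

```bash
python3 -c "
from h import *
o=sensors.get_obs();print(o['time'],o['ee_pos'],o['tcp_rot'],np.round(o['q'],2))"
```

```text
10.725 [0.60194841 0.04056366 0.12662751] [-176.45095854    0.30328029    2.31585275] [  2.28  11.85   4.26  82.72   3.55 179.96]
```

Emit:
apply_moves:
  motion:
    - {"jaw": -1,"xyz": [5,-15,0],"twist": 0.08}
    - {"jaw": -1,"xyz": [10,-30,0],"twist": 0.167}
    - {"jaw": -1,"xyz": [10,-30,0],"twist": 0.167}

```text
time: 11.1
ee_pos: [0.6099, 0.0096, 0.1291]
tcp_rot: [-173.9, 1.0, -1.7]
wrist_force: [0.5, 0.6, -0.3]
opening: 0.0001
grasp_force: 0.0
```

```bash
python3 -c "
from h import *
o=sensors.get_obs();print(o['time'],o['ee_pos'],o['tcp_rot'],np.round(o['q'],2))"
```

```text
11.1 [0.60992673 0.00958062 0.12906568] [-173.92338531    0.9752777    -1.71155261] [ -1.77  13.37   6.2   83.81   6.08 179.95]
```

q6 hit its 180° limit, because it grows with positive twist, so I'll turn the other way.

Emit:
apply_moves:
  motion:
    - {"jaw": -1,"xyz": [0,0,0],"twist": -0.17}
    - {"jaw": -1,"xyz": [0,0,0],"twist": -0.34}
    - {"jaw": -1,"xyz": [0,0,0],"twist": -0.51}
    - {"jaw": -1,"xyz": [0,0,0],"twist": -0.68}
    - {"jaw": -1,"xyz": [0,0,0],"twist": -0.68}

```text
time: 11.72
ee_pos: [0.6097, 0.0112, 0.1291]
tcp_rot: [-174.7, -3.0, 37.2]
wrist_force: [-0.6, 0.2, -0.4]
opening: -0.0002
grasp_force: 0.0
```

```bash
python3 -c "
from h import *
o=sensors.get_obs();print(o['time'],o['ee_pos'],o['tcp_rot'],np.round(o['q'],2))"
```

```text
11.725 [0.60966186 0.01117383 0.12913357] [-174.67781416   -3.04800824   37.15007744] [ -1.61  13.32   6.15  83.8    6.05 141.05]
```

The limit left the tool tilted by 6°, tips toward +y. That is harmless for pushing, so I'll turn the other way and work with the measured axes.

Emit:
apply_moves:
  motion:
    - {"jaw": -1,"xyz": [0,0,0],"twist": -0.17}
    - {"jaw": -1,"xyz": [0,0,0],"twist": -0.34}
    - {"jaw": -1,"xyz": [0,0,0],"twist": -0.51}
    - {"jaw": -1,"xyz": [0,0,0],"twist": -0.68}
    - {"jaw": -1,"xyz": [0,0,0],"twist": -0.85}

```text
time: 12.35
ee_pos: [0.6097, 0.0113, 0.1291]
tcp_rot: [-178.8, -6.0, 86.1]
wrist_force: [0.0, -0.2, -0.7]
opening: -0.0003
grasp_force: 0.0
```

Emit:
apply_moves:
  motion:
    - {"jaw": -1,"xyz": [0,0,0],"twist": -0.17}
    - {"jaw": -1,"xyz": [0,0,0],"twist": -0.34}
    - {"jaw": -1,"xyz": [0,0,0],"twist": -0.51}
    - {"jaw": -1,"xyz": [0,0,0],"twist": -0.68}
    - {"jaw": -1,"xyz": [0,0,0],"twist": -0.85}

```text
time: 12.98
ee_pos: [0.6097, 0.0113, 0.1291]
tcp_rot: [176.3, -4.9, 135.0]
wrist_force: [-0.1, -0.1, 0.3]
opening: 0.0001
grasp_force: 0.0
```

Emit:
apply_moves:
  motion:
    - {"jaw": -1,"xyz": [0,0,0],"twist": -0.17}
    - {"jaw": -1,"xyz": [0,0,0],"twist": -0.34}
    - {"jaw": -1,"xyz": [0,0,0],"twist": -0.51}
    - {"jaw": -1,"xyz": [0,0,0],"twist": -0.667}
    - {"jaw": -1,"xyz": [0,0,0],"twist": -0.667}

```text
time: 13.6
ee_pos: [0.6096, 0.0113, 0.1291]
tcp_rot: [174.1, -1.6, 172.8]
wrist_force: [-0.3, 0.6, -0.5]
opening: 0.0
grasp_force: 0.0
```

```bash
cat > go.py <<'E'
from h import *
import sys
from scipy.spatial.transform import Rotation as Ro
o=sensors.get_obs();R=Ro.from_euler("xyz",o["tcp_rot"],degrees=True).as_matrix()
print(round(o["time"],2),np.round(o["ee_pos"],4),np.round(o["tcp_rot"],2),np.round(o["q"],1)); print(R.round(3))
if len(sys.argv)>3: print("tool mm",((np.array(sys.argv[1:4],float)-o["ee_pos"])@R*1000).round(1))
E
python3 go.py .6133 .164 .124; python3 go.py .6133 .164 .026
```

```text
13.6 [0.6096 0.0113 0.1291] [174.07  -1.56 172.81] [-1.6 13.3  6.1 83.8  6.1  5.6]
[[-0.992  0.127 -0.014]
 [ 0.125  0.986  0.106]
 [ 0.027  0.103 -0.994]]
tool mm [ 15.3 150.6  21.2]
13.6 [0.6096 0.0113 0.1291] [174.07  -1.56 172.81] [-1.6 13.3  6.1 83.8  6.1  5.6]
[[-0.992  0.127 -0.014]
 [ 0.125  0.986  0.106]
 [ 0.027  0.103 -0.994]]
tool mm [ 12.7 140.5 118.6]
```

Emit:
apply_moves:
  motion:
    - {"jaw": -1,"xyz": [4,40,6],"twist": 0}
    - {"jaw": -1,"xyz": [8,82,12],"twist": 0}
    - {"jaw": -1,"xyz": [12,122,17],"twist": 0}
    - {"jaw": -1,"xyz": [15,151,21],"twist": 0}
    - {"jaw": -1,"xyz": [15,151,21],"twist": 0}

```text
time: 14.22
ee_pos: [0.6127, 0.1662, 0.124]
tcp_rot: [174.1, -1.6, 172.9]
wrist_force: [0.2, -0.8, 0.0]
opening: 0.0002
grasp_force: 0.0
```

```bash
python3 go.py .6133 .164 .026; python3 see.py scene4
```

```text
14.22 [0.6127 0.1662 0.124 ] [174.07  -1.57 172.9 ] [12.6 15.4  8.  82.2  6.1 19.8]
[[-0.992  0.126 -0.014]
 [ 0.124  0.987  0.106]
 [ 0.027  0.103 -0.994]]
tool mm [ -3.5 -12.2  97.2]
14.22 [0.6127 0.1662 0.124 ] [174.1  -1.6 172.9]
top [348 210  14  14 145] [ 0.5259 -0.2246] loc [-0.0121 -0.0186]
top [348 226  14  14 146] [ 0.4873 -0.2254] loc [-0.0505 -0.0148]
scene [176 144  25  19 273] [ 0.5042 -0.2253] loc [-0.0337 -0.0168]
scene [270 216  39  22 503] [0.6146 0.1126] loc [0.1157 0.3057]
scene [271 243  17   9  95] [0.6739 0.1215] loc [0.1757 0.3076]
```

View pics/scene4.png

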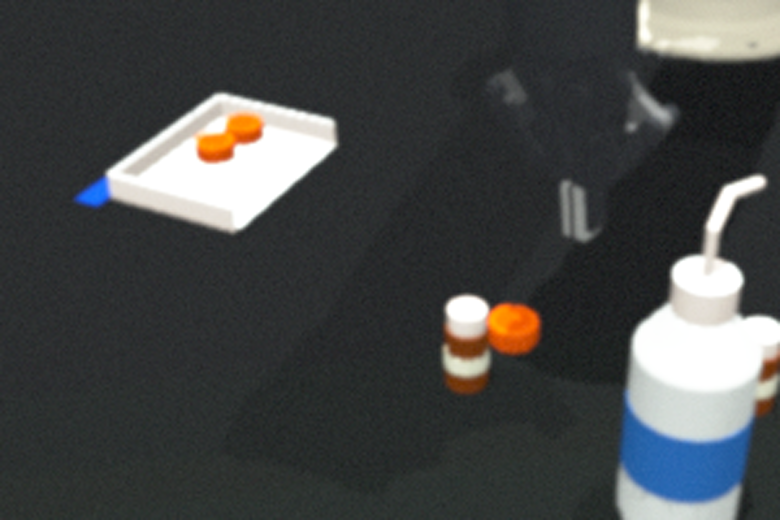

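The view shows the fingers behind cap A (crop px 513,328) and clear of vial_a and the bottle. I'll descend and push.

Emit:
apply_moves:
  motion:
    - {"jaw": -1,"xyz": [-2,-6,45],"twist": 0}
    - {"jaw": -1,"xyz": [-3.5,-12,97],"twist": 0}
    - {"jaw": -1,"xyz": [-3.5,-18,96.4],"twist": 0}
    - {"jaw": -1,"xyz": [-3.5,-32,95],"twist": 0}
    - {"jaw": -1,"xyz": [-3.5,-52,93],"twist": 0}

```text
time: 14.95
ee_pos: [0.6101, 0.1213, 0.0291]
tcp_rot: [174.0, -1.3, 173.0]
wrist_force: [-0.1, -0.2, 0.7]
opening: -0.0001
grasp_force: 0.1
```

```bash
python3 go.py .5689 -.19 .025; python3 see.py
```

```text
14.95 [0.6101 0.1213 0.0291] [174.01  -1.31 173.05] [ 8.6 15.7 -2.1 71.8  6.1 15.7]
[[-0.992  0.123 -0.01 ]
 [ 0.121  0.987  0.106]
 [ 0.023  0.104 -0.994]]
tool mm [   3.2 -312.8  -28.6]
14.95 [0.6101 0.1213 0.0291] [174.   -1.3 173. ]
top [348 210  14  13 144] [ 0.526  -0.2246] loc [-0.012  -0.0186]
top [348 226  14  14 146] [ 0.4873 -0.2254] loc [-0.0505 -0.0148]
scene [176 144  25  19 275] [ 0.5043 -0.2254] loc [-0.0336 -0.0168]
scene [270 212  26  26 219] [0.6253 0.0999] loc [0.1249 0.2919]
scene [271 243  17   9  97] [0.6739 0.1216] loc [0.1758 0.3078]
```

Emit:
apply_moves:
  motion:
    - {"jaw": -1,"xyz": [0,-18,2],"twist": 0}
    - {"jaw": -1,"xyz": [1,-40,0],"twist": 0}
    - {"jaw": -1,"xyz": [1,-62,-2],"twist": 0}
    - {"jaw": -1,"xyz": [1,-84,-4.5],"twist": 0}
    - {"jaw": -1,"xyz": [1,-100,-6],"twist": 0}

```text
time: 15.68
ee_pos: [0.5989, 0.0241, 0.0272]
tcp_rot: [173.7, -1.0, 173.1]
wrist_force: [1.2, 10.9, 23.2]
opening: 0.0004
grasp_force: 11.9
```

```bash
python3 go.py .5689 -.19 .024; python3 see.py
```

```text
15.68 [0.5989 0.0241 0.0272] [173.75  -1.01 173.14] [-0.5 13.4 -5.1 71.8  6.3  6.4]
[[-0.993  0.121 -0.004]
 [ 0.119  0.987  0.11 ]
 [ 0.018  0.109 -0.994]]
tool mm [   4.2 -215.2  -20.3]
15.68 [0.5989 0.0241 0.0272] [173.7  -1.  173.1]
top [348 210  14  13 144] [ 0.526  -0.2246] loc [-0.012  -0.0186]
top [348 226  14  14 146] [ 0.4873 -0.2254] loc [-0.0505 -0.0148]
scene [176 144  25  19 273] [ 0.5042 -0.2253] loc [-0.0337 -0.0168]
scene [238 194  16  19 183] [ 6.008e-01 -6.000e-04] loc [0.0887 0.195 ]
scene [270 225  19  13 129] [0.6383 0.1003] loc [0.1379 0.2907]
scene [271 243  17   9  98] [0.6738 0.1217] loc [0.1756 0.3078]
```

The wrist reads 23 N upward, so I'll look before going on.

Run:
```python
from h import *
a,_=camera("scene"); b,_=camera("top")
A=cv2.resize(a[150:250,200:300],(560,560),interpolation=cv2.INTER_CUBIC)
cv2.imwrite("pics/scene5.png",cv2.convertScaleAbs(A,alpha=1.6)[:,:,::-1]); print(sensors.get_obs()["wrist_force"])
```

```text
[ 0.41658235  0.4982226  21.70776295]
```

View pics/scene5.png

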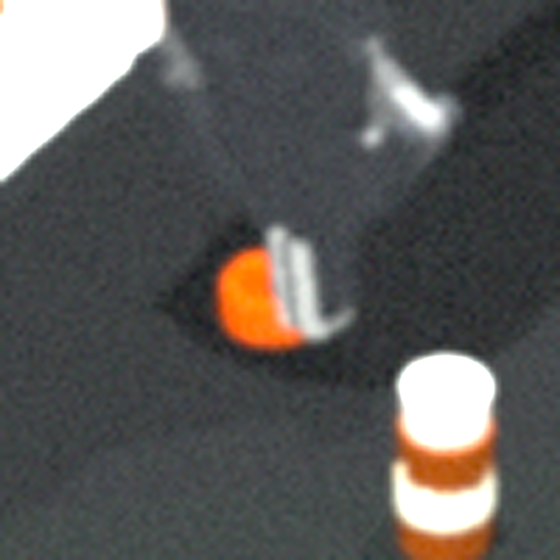

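The picture shows the slanted back of the front finger riding on the cap's edge (px 265,300). A is now past vial_a, so I'll lift, back off and turn to push with the flat side faces as before.

Emit:
apply_moves:
  motion:
    - {"jaw": -1,"xyz": [0,1,-10],"twist": 0}
    - {"jaw": -1,"xyz": [0,8,-35],"twist": 0}
    - {"jaw": -1,"xyz": [0,30,-65],"twist": 0}
    - {"jaw": -1,"xyz": [0,50,-85],"twist": 0.1}
    - {"jaw": -1,"xyz": [0,60,-90],"twist": 0.27}

```text
time: 16.5
ee_pos: [0.605, 0.0734, 0.12]
tcp_rot: [174.6, -2.9, 157.4]
wrist_force: [-0.3, 0.7, -0.0]
opening: 0.0001
grasp_force: 0.0
```

Emit:
apply_moves:
  motion:
    - {"jaw": -1,"xyz": [0,0,0],"twist": 0.17}
    - {"jaw": -1,"xyz": [0,0,0],"twist": 0.34}
    - {"jaw": -1,"xyz": [0,0,0],"twist": 0.51}
    - {"jaw": -1,"xyz": [0,0,0],"twist": 0.68}
    - {"jaw": -1,"xyz": [0,0,0],"twist": 0.85}

```text
time: 17.12
ee_pos: [0.6042, 0.0726, 0.118]
tcp_rot: [178.8, -6.0, 108.6]
wrist_force: [-0.8, -0.5, -0.0]
opening: 0.0002
grasp_force: 0.0
```

```bash
python3 go.py; python3 see.py
```

```text
17.12 [0.6042 0.0726 0.118 ] [178.81  -6.01 108.56] [ 4.2 12.6  4.1 81.8  6.1 75.6]
[[-0.317  0.948 -0.014]
 [ 0.943  0.316  0.106]
 [ 0.105  0.021 -0.994]]
17.12 [0.6042 0.0726 0.118 ] [178.8  -6.  108.6]
top [348 210  14  13 144] [ 0.526  -0.2246] loc [-0.012  -0.0186]
top [348 226  14  14 146] [ 0.4873 -0.2254] loc [-0.0505 -0.0148]
scene [176 144  25  19 273] [ 0.5042 -0.2253] loc [-0.0337 -0.0168]
scene [238 193  21  20 348] [0.5929 0.002 ] loc [0.0812 0.1985]
scene [270 225  19  13 132] [0.638  0.0999] loc [0.1375 0.2904]
scene [271 243  17   9 100] [0.6738 0.1218] loc [0.1757 0.3079]
```

Emit:
apply_moves:
  motion:
    - {"jaw": -1,"xyz": [0,0,0],"twist": 0.16}
    - {"jaw": -1,"xyz": [0,0,0],"twist": 0.32}
    - {"jaw": -1,"xyz": [0,0,0],"twist": 0.455}
    - {"jaw": -1,"xyz": [0,0,0],"twist": 0.455}

```text
time: 17.73
ee_pos: [0.6042, 0.0728, 0.1179]
tcp_rot: [-178.5, -5.9, 82.9]
wrist_force: [-1.5, -0.2, 0.2]
opening: -0.0004
grasp_force: 0.0
```

```bash
python3 go.py .6 .045 .023; python3 go.py .5685 -.193 .023|tail -1
```

```text
17.73 [0.6042 0.0728 0.1179] [-178.48   -5.93   82.92] [  4.2  12.6   4.1  81.8   6.1 101.2]
[[ 0.123  0.992 -0.014]
 [ 0.987 -0.121  0.106]
 [ 0.103 -0.026 -0.994]]
tool mm [-37.7   1.6  91.4]
tool mm [-276.5   -0.9   66.7]
```

Emit:
apply_moves:
  motion:
    - {"jaw": -1,"xyz": [-15,1,45],"twist": 0}
    - {"jaw": -1,"xyz": [-34,1.6,92],"twist": 0}
    - {"jaw": -1,"xyz": [-38,1.6,91.4],"twist": 0}
    - {"jaw": -1,"xyz": [-50,1.5,90],"twist": 0}
    - {"jaw": -1,"xyz": [-68,1.4,88.3],"twist": 0}

```text
time: 18.35
ee_pos: [0.596, 0.0143, 0.0235]
tcp_rot: [-178.5, -5.9, 82.8]
wrist_force: [0.7, -0.1, 1.1]
opening: -0.0002
grasp_force: 0.1
```

```bash
python3 go.py .5685 -.193 .023; python3 see.py
```

```text
18.35 [0.596  0.0143 0.0235] [-178.5    -5.92   82.83] [-1.3 13.7 -5.2 72.   6.  95.7]
[[ 0.124  0.992 -0.013]
 [ 0.987 -0.122  0.106]
 [ 0.103 -0.026 -0.994]]
tool mm [-208.1   -2.   -21. ]
18.35 [0.596  0.0143 0.0235] [-178.5   -5.9   82.8]
top [348 210  14  13 144] [ 0.5259 -0.2244] loc [-0.0121 -0.0184]
top [348 226  14  14 145] [ 0.4872 -0.2253] loc [-0.0506 -0.0147]
scene [176 144  25  19 273] [ 0.5042 -0.2253] loc [-0.0337 -0.0168]
scene [232 191  16  18 221] [ 0.5964 -0.0168] loc [0.0824 0.1794]
scene [270 226  19  12 128] [0.6385 0.1003] loc [0.1381 0.2907]
scene [271 243  17   9  99] [0.6739 0.1217] loc [0.1758 0.3078]
```

Contact with the cap is good and the forces are low, so I'll continue.

Emit:
apply_moves:
  motion:
    - {"jaw": -1,"xyz": [-16,0,-1.7],"twist": 0}
    - {"jaw": -1,"xyz": [-36,0,-3.7],"twist": 0}
    - {"jaw": -1,"xyz": [-56,-0.5,-5.7],"twist": 0}
    - {"jaw": -1,"xyz": [-75,-0.7,-7.7],"twist": 0}
    - {"jaw": -1,"xyz": [-90,-1,-9.2],"twist": 0}

```text
time: 19.08
ee_pos: [0.5833, -0.0761, 0.0227]
tcp_rot: [-178.4, -5.9, 82.6]
wrist_force: [0.2, 0.7, -0.0]
opening: 0.0002
grasp_force: 0.1
```

```bash
python3 go.py .5685 -.193 .023; python3 see.py
```

```text
19.07 [ 0.5833 -0.0761  0.0227] [-178.44   -5.92   82.64] [-10.1  13.6  -5.4  72.8   5.8  87.1]
[[ 0.127  0.992 -0.014]
 [ 0.986 -0.125  0.106]
 [ 0.103 -0.027 -0.994]]
tool mm [-117.2   -0.   -12.5]
19.07 [ 0.5833 -0.0761  0.0227] [-178.4   -5.9   82.6]
scene [176 144  18  18 178] [ 0.5114 -0.2289] loc [-0.027  -0.0211]
scene [200 176  14  17 171] [ 0.5859 -0.1052] loc [0.0616 0.0929]
scene [271 226  18  12 128] [0.6384 0.1004] loc [0.1379 0.2909]
scene [271 243  17   9 100] [0.6738 0.1218] loc [0.1757 0.3079]
```

Emit:
apply_moves:
  motion:
    - {"jaw": -1,"xyz": [-14,0,-1.5],"twist": 0}
    - {"jaw": -1,"xyz": [-30,0,-3],"twist": 0}
    - {"jaw": -1,"xyz": [-46,0,-5],"twist": 0}
    - {"jaw": -1,"xyz": [-60,0,-6.5],"twist": 0}
    - {"jaw": -1,"xyz": [-70,0,-7.5],"twist": 0}

```text
time: 19.8
ee_pos: [0.5746, -0.1455, 0.0229]
tcp_rot: [-178.4, -5.9, 82.6]
wrist_force: [-0.9, 0.5, 0.3]
opening: -0.0001
grasp_force: 0.1
```

```bash
python3 go.py .5685 -.193 .023; python3 see.py
```

```text
19.8 [ 0.5746 -0.1455  0.0229] [-178.44   -5.92   82.64] [-16.7  14.8  -4.   73.8   5.6  80.4]
[[ 0.127  0.992 -0.014]
 [ 0.986 -0.125  0.106]
 [ 0.103 -0.027 -0.994]]
tool mm [-47.6  -0.1  -5. ]
19.8 [ 0.5746 -0.1455  0.0229] [-178.4   -5.9   82.6]
scene [176 151   7   6  28] [ 0.5177 -0.2389] loc [-0.0219 -0.0319]
scene [179 164  11  14 100] [ 0.5714 -0.1787] loc [0.0385 0.0216]
scene [271 226  18  12 128] [0.6384 0.1004] loc [0.1379 0.2909]
scene [271 243  17   9 101] [0.6738 0.122 ] loc [0.1757 0.3081]
```

Emit:
apply_moves:
  motion:
    - {"jaw": -1,"xyz": [-13,0,-1.4],"twist": 0}
    - {"jaw": -1,"xyz": [-27,0,-2.8],"twist": 0}
    - {"jaw": -1,"xyz": [-39,0,-4],"twist": 0}
    - {"jaw": -1,"xyz": [-46,0,-5],"twist": 0}
    - {"jaw": -1,"xyz": [-46,0,-5],"twist": 0}

```text
time: 20.52
ee_pos: [0.5689, -0.1909, 0.0231]
tcp_rot: [-178.4, -5.9, 82.6]
wrist_force: [-0.1, 0.5, -0.7]
opening: -0.0
grasp_force: 0.0
```

Emit:
apply_moves:
  motion:
    - {"jaw": -1,"xyz": [20,0,1],"twist": 0}
    - {"jaw": -1,"xyz": [40,0,-20],"twist": 0}
    - {"jaw": -1,"xyz": [60,0,-60],"twist": 0}
    - {"jaw": -1,"xyz": [80,-20,-105],"twist": 0}
    - {"jaw": -1,"xyz": [90,-60,-140],"twist": 0}

```text
time: 21.15
ee_pos: [0.523, -0.1067, 0.175]
tcp_rot: [-178.5, -5.9, 82.8]
wrist_force: [-0.1, -0.5, 0.5]
opening: 0.0
grasp_force: 0.0
```

Emit:
apply_moves:
  motion:
    - {"jaw": -1,"xyz": [0,-50,-15],"twist": 0}
    - {"jaw": -1,"xyz": [20,-100,-30],"twist": 0}
    - {"jaw": -1,"xyz": [40,-140,-40],"twist": 0}
    - {"jaw": -1,"xyz": [40,-140,-40],"twist": 0}

```text
time: 21.65
ee_pos: [0.3883, -0.0543, 0.2228]
tcp_rot: [-178.7, -5.9, 82.8]
wrist_force: [0.6, -0.3, 0.0]
opening: 0.0001
grasp_force: 0.0
```

```bash
python3 go.py; python3 see.py scene6
python3 - <<'E'
from h import *
im,d=camera("top"); h=cv2.cvtColor(im,cv2.COLOR_RGB2HSV); w=(h[...,1]<60)&(h[...,2]>110)
for s,c,m in blobs(w,25):
    if s[0]<230 and s[1]<300: print(s,c.round(1),toworld("top",[c],.058).round(3))
E
```

```text
21.65 [ 0.3883 -0.0543  0.2228] [-178.65   -5.93   82.82] [-11.9 -15.4 -11.8  95.4   5.8  85.1]
[[ 0.124  0.992 -0.01 ]
 [ 0.987 -0.123  0.105]
 [ 0.103 -0.023 -0.994]]
21.65 [ 0.3883 -0.0543  0.2228] [-178.7   -5.9   82.8]
top [346 194  14  14 142] [ 0.5638 -0.2191] loc [ 0.0262 -0.0176]
top [348 210  14  13 144] [ 0.5259 -0.2242] loc [-0.012  -0.0182]
top [348 226  14  13 140] [ 0.4873 -0.2253] loc [-0.0505 -0.0147]
scene [165 143  36  28 440] [ 0.5243 -0.2233] loc [-0.0135 -0.0171]
scene [270 226  19  12 128] [0.6385 0.1002] loc [0.138  0.2907]
scene [271 243  17   8  84] [0.6734 0.1213] loc [0.1752 0.3075]
[123 120  34  38 854] [138.1 136.1] [[0.701 0.288 0.058]]
[208 149  13  13 129] [214.3 154.5] [[0.661 0.112 0.058]]
[136 182  12  12 121] [141.6 187.5] [[0.583 0.276 0.058]]
```

View pics/scene6.png

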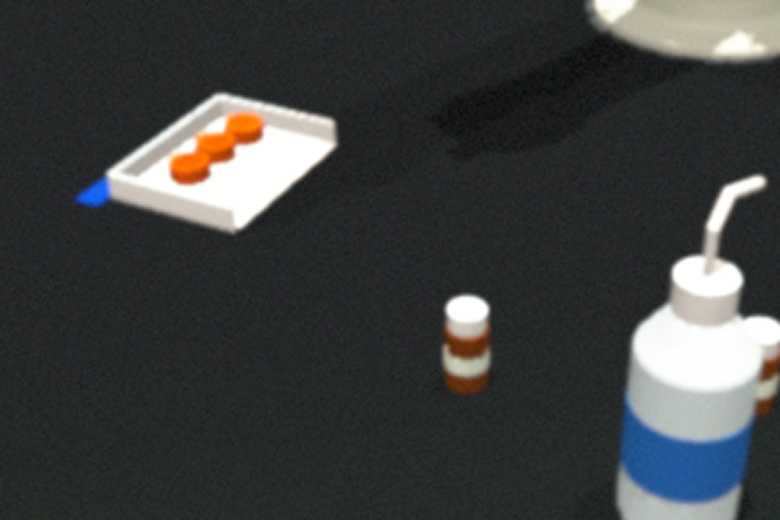

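All three caps lie flat in a row inside the tray (crop px 190,166; 215,146; 245,127). The vials and the bottle have not moved, and the hand is clear.

```bash
python3 -c "
from workcell import bot
print(bot.job_done())"
```

```text
the job is handed in; nothing more can be done
None
```

The job is handed in at about 22 s: all three caps lie flat inside the tray, pushed only (A took a second push after the finger pressed on it with about 23 N), both vials and the wash bottle stand where they were, and the hand is clear.

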